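# Lift the boiled eggs out and hold them dripping over the bowl

### The arm

A 6-joint arm with a two-finger parallel gripper is mounted at the origin on a cart in front of the work surface, level with it; the furniture and walls round the work are solid. World frame = base frame: x ahead of the robot, y to its left, z up, the work surface at z = 0. Lengths are in m, angles in rad, forces in N, time in s.
With the tool pointing down it reaches from about 0.35 to 0.725 m from the base axis. Payload 6 kg.
Tool frame: the origin (TCP) lies on the centre line of the jaws, within the pads' length; the fingertips stand 8 mm ahead of it and the grasp point (between the pads) lies 11 mm behind it; z points along the fingers, y is the line along which they close (so a half turn about z gives the same grasp; the last joint's range is limited). The gripper opens to 85 mm and grips with 20 to 120 N. Pads are 22 mm wide; open, the fingers measure 114 mm over their backs; the gripper's body (76 mm by 85 mm) begins 54 mm behind the grasp point. The pads swing forward as they close: fully open they stand 13 mm farther back than shut.
Start: joints at [-0.801, 0.04, 0.085, 0, -1.615, -0.334], TCP at [0.253, -0.544, 0.239] pointing down, gripper open.
Joint ranges: [-2.56, 2.56], [-1.29, 2.01], [-1.08, 1.49], [-3.29, 1.98], [-2.81, -0.18], [-2.99, 2.99]. Speed limits (rad/s): [2.57, 2.57, 3.01, 3.14, 3.14, 3.14].

### API

Orientations are given as a unit quaternion [x, y, z, w].
In Python, from station import arm gives the robot as it stands.
- The arm moves only by the tool step_arm, never from a script. Its arguments are lists of equal length, an entry for each row: "slide": the shift along the world's x, y, z in cm, a list of three; "rotation": the turn, a rotation vector about the world's x, y, z in degrees, a list of three; "gripper": the finger opening in cm, from 0 to 8.54. In form: {"slide": [[dx, dy, dz], ...], "rotation": [[ax, ay, az], ...], "gripper": [gripper, ...]}. A call has 1 to 10 rows; each row shifts and turns the commanded pose from where the row before left it; what a row does not reach is not made up. A row lasts 1/10 s, in which the tool goes at most 50 mm and 8.59 degrees, less where a joint would pass 70% of its speed; a pose out of reach is approached as far as the arm can. A call is refused whole if a number of a shift passes 5 or a number of a turn 8.59, either way. A call with a gripper value outside its range is refused whole. The fingers move at their own pace and stop on an object; "grip_force" is the grip in N (left out, the last holds). Time passes only in rows, so rows that do not move let the fingers close. It gives the time, the measured TCP pose, the force, the opening and the grip force at its end, in the units of the state.
- arm.state(): the state, without advancing time (a new reading comes with each control period).
- arm.get_image(name): name is "side" or "top" or "wrist"; returns the picture (400x640x3 uint8, blue, green, red); there is no depth.
- arm.calibration(name): a dict with "fx", "fy", "cx", "cy" (pixels), "T" (4x4, takes a point from camera to world coordinates). Camera axes: x right, y up, looking along -z (the intrinsics and any distortion apply to the point x, -y, -z); pixel columns grow to the right and rows downward; lengths in m; the calibration is good to about 2 mm. A picture is of the moment at which its call begins: read the wrist's pose just before it. calibration takes no time and is no camera call; for the wrist camera it gives the pose at the moment of the call.
- arm.finish_job(): hands the job in; it is judged then, once.
The state is a dict: "time_s": time; "q": joint angles; "qvel": joint speeds; "joint_torque": joint torques, N m; "eef_pos": TCP position; "tcp_rot": TCP orientation; "force": force on the tool from outside, world axes, zero at the start; "wrist_torque": the same for the moment, N m; "opening": finger opening in m; "gripper_force": force on a finger pad.
Only numpy, scipy, OpenCV 4.12 (cv2) and the standard library are available. Lean on these libraries where they do the work, as an engineer would, in place of code of your own. Each camera call takes 0.05 s, during which the arm holds its last target. There are 200 camera calls.

### The job

The eggs in the egg boiler are done: take the clear lid off by its knob and stand it upright on a free part of the worktop, then lift the egg tray out by its handle with all three eggs in it. Carry it over the things standing in between without disturbing them or the bowl, and hold it level over the middle of the big mixing bowl, about two centimetres above the rim and touching nothing, so that it drips into the bowl. Finish there, still holding the tray.

Things in the scene. Friction and masses are not known exactly. Their poses are not given: they have to be found in the camera images.
- boiler: housing of an electric egg boiler: low round white base, 156 mm across, 40 mm high to its shoulder, standing on the stone worktop; it cannot be pushed away. Origin: centre of its underside, z up. A shallow steel pan with a rim (inside 126 mm, outside 133 mm across, rising 12 mm above the shoulder) stands on it and holds the egg tray. The grey switch is on its -x side, the black lead socket on its +x side (no lead plugged in).
- lid: clear plastic dome lid of the egg boiler, open below, loose, about 140 g: 144 mm across at its rim, 120 mm high to its flat top (60 mm across), black knob on top of that. It covers the tray and stands on the shoulder of the housing, 40 mm above the worktop. Origin: centre of its lower rim, z up. The inside is 117 mm high; the tray's handle reaches 108 mm into it, so it must be raised about 115 mm before it moves sideways.
- lid_knob (a point): middle of the gripped part of the lid's round black knob, on the lid's axis, 146 mm above the lid's lower rim; the knob is 22 mm across there and its top is 12 mm above this point; the lid's flat top is 26 mm below this point. The worktop right of the row of small things is free to stand the lid on; clutter stands only along the far edge, beyond x = 0.75.
- tray: round grey plastic egg tray, loose, about 120 g without eggs: disc 121 mm across that stands on three 4 mm feet in the pan of the boiler (2.5 mm play all round; lift it straight up by at least 15 mm to clear the pan). Origin: centre of its underside, z up, x along the wide side of the handle. Three cups 18 mm high, 34 mm from the centre, each hold one loose egg whose top is 61 mm above the underside. A steel post in the centre carries the handle.
- tray_grip (a point): centre of the tray's black handle, on the tray's axis 94 mm above its underside: upright block 30 mm wide (tray x), 12 mm thick (tray y; grip it across this), 28 mm tall, on top of the post.
- bowl: big cream stoneware mixing bowl, 229 mm across the rim, 103 mm high, 0.85 kg, empty, standing on the worktop to the left of the boiler. Origin: centre of its underside.
- bowl_rim (a point): centre of the bowl's mouth, level with its rim, 103 mm above the bowl's underside (the same above the worktop); the opening is about 210 mm across.
- egg_1_center (a point): brown hen's egg, 42 mm across, 54 mm tall, 55 g, standing loose on end in a cup of the tray; this point is its centre, 34 mm above the tray's underside.
- egg_2_center (a point): brown hen's egg, 42 mm across, 54 mm tall, 55 g, standing loose on end in a cup of the tray; this point is its centre, 34 mm above the tray's underside.
- egg_3_center (a point): brown hen's egg, 42 mm across, 54 mm tall, 55 g, standing loose on end in a cup of the tray; this point is its centre, 34 mm above the tray's underside.
- egg_cup_cream_center (a point): cream stoneware egg cup on a foot, 47 mm across, 52 mm tall, loose, standing on the worktop in the loose row between the boiler and the bowl; this point is its centre, half-way up.
- egg_cup_brown_center (a point): dark brown stoneware egg cup on a foot, 50 mm across, 52 mm tall, loose, standing on the worktop in the loose row between the boiler and the bowl; this point is its centre, half-way up.
- salt_shaker_center (a point): salt shaker with a grey top, 44 mm across, 90 mm tall, loose, standing on the worktop in the loose row between the boiler and the bowl; this point is its centre, half-way up.
- spice_jar_center (a point): glass spice jar with a black cap, 41 mm across, 105 mm tall, loose, standing on the worktop in the loose row between the boiler and the bowl; this point is its centre, half-way up.

How it is judged:
By the outcome, as a careful person would: the job done as asked, in the order asked, and still so for the second after the job is handed in, while the arm keeps its last pose, push and grip.
It also fails if it takes over 56 s, if anything falls off the work surface, if the arm or the gripper's body presses on something with over 40 N, if the wrist force passes 120 N, or if a joint passes its speed limit or range.

## Working session

There is one attempt and no reset: what is moved stays moved. The work goes in short steps, Python scripts to look and compute and a tool call to move; the robot and the scene stay as the last step left them, time stands still between calls to the robot, and variables do not carry over. Pictures are saved under pics/ and viewed, at most 10 in all, crops included, and the job is handed in when it is done.

Besides the shell and the picture viewer there is one more tool, called as name(argument=value, ...) on one line, values as JSON. step_arm: Moves the arm, as the interface text tells. Its arguments: {"type":"object","properties":{"slide":{"type":"array","items":{"type":"array","items":{"type":"number"}}},"rotation":{"type":"array","items":{"type":"array","items":{"type":"number"}}},"gripper":{"type":"array","items":{"type":"number"}},"grip_force":{"type":"number"}},"required":["slide","rotation","gripper"]}

```bash
mkdir -p pics; python3 - <<'E'
from station import arm
import cv2,numpy as np
for n in("side","top"):
    im=arm.get_image(n);cv2.imwrite(f"pics/{n}0.png",im)
    c=arm.calibration(n);print(n,c)
s=arm.state();print(s)
E
```

```text
side {'fx': 458.81805791407754, 'fy': 458.81805791407754, 'cx': 324.1950472624839, 'cy': 196.90746755244768, 'T': array([[ 0.99913137, -0.01421723,  0.03917105,  0.56927343],
       [ 0.04148368,  0.42845095, -0.90261226, -0.95611184],
       [-0.00395023,  0.90345318,  0.42866857,  0.57522189],
       [ 0.        ,  0.        ,  0.        ,  1.        ]])}
top {'fx': 383.8651044882209, 'fy': 383.8651044882209, 'cx': 320.6809002341722, 'cy': 198.93124282930202, 'T': array([[-0.00259512,  0.98922331, -0.14639164,  0.41317737],
       [-0.99999578, -0.0023756 ,  0.00167439, -0.02544446],
       [ 0.00130858,  0.14639536,  0.9892253 ,  1.02266524],
       [ 0.        ,  0.        ,  0.        ,  1.        ]])}
{'time_s': 0.1, 'q': array([-8.01302416e-01,  4.07652073e-02,  8.39249707e-02, -3.85835915e-04,
       -1.61551069e+00, -3.33715927e-01]), 'qvel': array([-0.00102179, -0.0020763 ,  0.00162392,  0.00154036, -0.00011114,
        0.00028207]), 'joint_torque': array([-4.02504229e-03, -3.69342077e+01,  3.48284161e+01,  6.95156828e+00,
       -4.43740879e-03,  1.41386704e-05]), 'eef_pos': array([ 0.25322162, -0.54363955,  0.23838336]), 'tcp_rot': array([-2.16177215e-01,  9.76353814e-01,  7.63017720e-04, -2.43201914e-04]), 'force': array([-1.06867794, -0.45938014, -0.24986162]), 'wrist_torque': array([-0.01454509,  0.01581783,  0.03622955]), 'gripper_force': 0.0, 'opening': 0.0854433605387798}
```

View pics/top0.png

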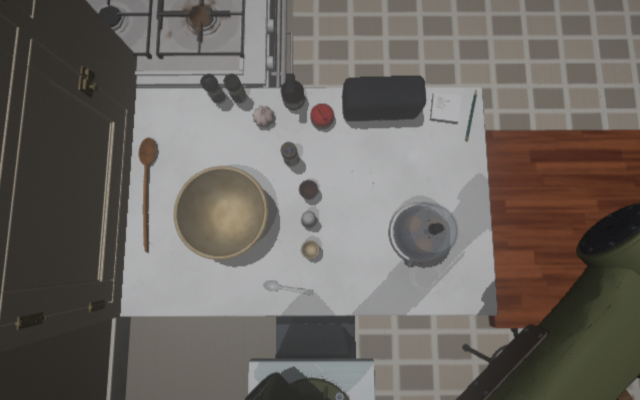

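View pics/side0.png

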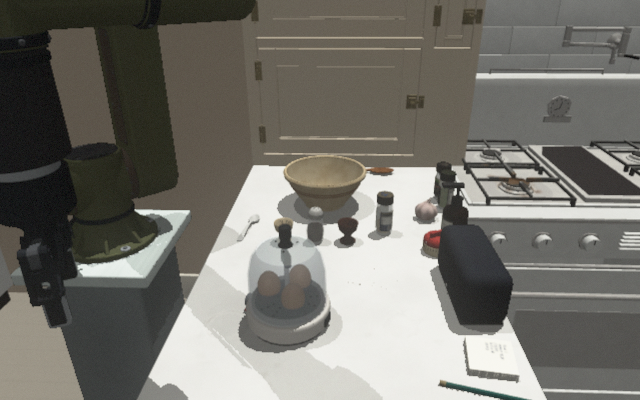

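Top: boiler/lid at about (423,235), knob (436,229), bowl (221,212), row of small things at x≈290-320. Side: knob at (285,236), eggs visible in the dome.

```bash
cat > h.py <<'E'
import numpy as np,cv2
from station import arm
def ray(c,u,v):
    d=np.array([(u-c['cx'])/c['fx'],-(v-c['cy'])/c['fy'],-1.]);T=c['T'];d=T[:3,:3]@d
    return T[:3,3],d/np.linalg.norm(d)
def onz(c,u,v,z):
    o,d=ray(c,u,v);return o+d*(z-o[2])/d[2]
def tri(*cs):
    A=0;b=0
    for c,u,v in cs:
        o,d=ray(c,u,v);P=np.eye(3)-np.outer(d,d);A=A+P;b=b+P@o
    return np.linalg.solve(A,b)
def proj(c,p):
    q=c['T'][:3,:3].T@(np.array(p)-c['T'][:3,3]);return np.array([c['cx']-c['fx']*q[0]/q[2],c['cy']+c['fy']*q[1]/q[2]])
def circ(c,x,y,z,r):
    a=np.linspace(0,2*np.pi,60);return np.array([proj(c,(x+r*np.cos(t),y+r*np.sin(t),z)) for t in a])
E
python3 - <<'E'
from h import *
t=arm.calibration('top');s=arm.calibration('side')
k=tri((t,436,229),(s,285,236));print('knob',k, onz(t,436,229,.198),onz(s,285,236,.186))
print('bowl',onz(t,221,212,.103))
for n,u,v,z in(('cream',311,249,.05),('salt',309,218,.09),('brown',309,189,.05),('spice',290,152,.105)):print(n,onz(t,u,v,z))
x,y=onz(t,436,229,.19)[:2]
T=cv2.imread('pics/top0.png');S=cv2.imread('pics/side0.png')
a=cv2.resize(T[180:290,370:480],(480,480),interpolation=cv2.INTER_CUBIC)
b=cv2.resize(S[215:345,235:345],(480*110//130*0+400,473),interpolation=cv2.INTER_CUBIC)
b=cv2.copyMakeBorder(b,0,7,0,0,cv2.BORDER_CONSTANT)[:, :320] if 0 else cv2.resize(S[215:345,235:345],(320,378))
b=cv2.copyMakeBorder(b,0,102,0,0,cv2.BORDER_CONSTANT)
cv2.imwrite('pics/crop1.png',np.hstack([a,b]))
E
```

```text
knob [ 0.47161088 -0.2799305   0.17899126] [ 0.46934054 -0.27433859  0.198     ] [ 0.47429056 -0.29170779  0.186     ]
bowl [0.51802719 0.21320569 0.103     ]
cream [ 0.42999001 -0.00243384  0.05      ]
salt [0.50426934 0.00157813 0.09      ]
brown [0.58300383 0.00287621 0.05      ]
spice [0.66591083 0.04820167 0.105     ]
```

View pics/crop1.png

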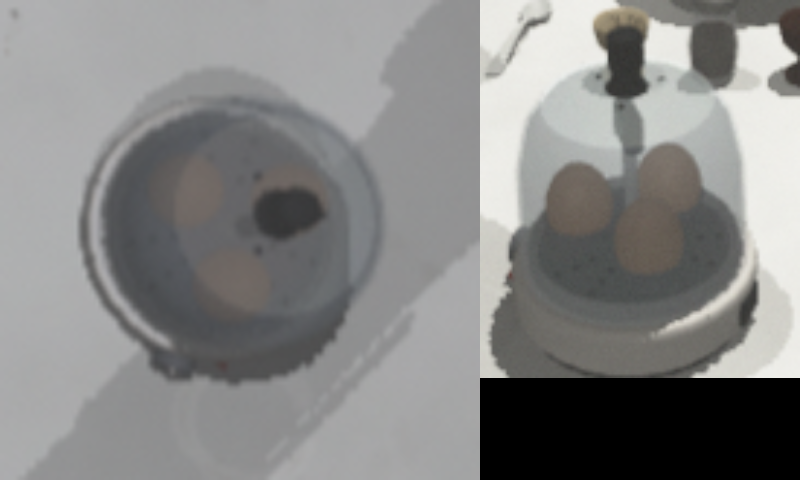

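step_arm(slide=[[2.7, 3.2, 1.0], [2.7, 3.2, 1.0], [2.7, 3.2, 1.0], [2.7, 3.2, 1.0], [2.7, 3.2, 1.0], [2.7, 3.2, 1.0], [2.7, 3.2, 0], [2.6, 3.2, 0], [0, 0, 0], [0, 0, 0]], rotation=[[0, 0, 0], [0, 0, 0], [0, 0, 0], [0, 0, 0], [0, 0, 0], [0, 0, 0], [0, 0, 0], [0, 0, 0], [0, 0, 0], [0, 0, 0]], gripper=[7, 7, 7, 7, 7, 7, 7, 7, 7, 7])

```text
time_s: 1.1
eef_pos: [0.4687, -0.287, 0.2987]
tcp_rot: [-0.217, 0.976, 0.0, -0.001]
force: [-0.5, -0.4, 0.5]
opening: 0.0702
gripper_force: 0.0
```

```bash
python3 - <<'E'
from h import *
t=arm.calibration('top');s=arm.calibration('side')
print('knob',tri((t,437.5,228),(s,285.5,233)))
w=arm.calibration('wrist');im=arm.get_image('wrist');cv2.imwrite('pics/w1.png',im);np.savez('w1',**w)
st=arm.state();print(st['eef_pos'],st['tcp_rot'],w['T'],w['fx'])
for p in((.4716,-.28,.198),(.4716,-.28,.16)):print(proj(w,p))
E
```

```text
knob [ 0.47311445 -0.28130454  0.18572244]
[ 0.46823105 -0.28779201  0.2989536 ] [-2.16490545e-01  9.76284636e-01  1.66673052e-04 -3.54310499e-04] [[-4.23498822e-01 -8.73203224e-01 -2.41173956e-01  4.07585050e-01]
 [ 9.05896549e-01 -4.08086557e-01 -1.13211328e-01 -3.16102048e-01]
 [ 4.36647252e-04 -2.66423519e-01  9.63855963e-01  4.33779068e-01]
 [ 0.00000000e+00  0.00000000e+00  0.00000000e+00  1.00000000e+00]] 314.95730499018043
[330.23515397 206.43523731]
[329.31096124 193.89540393]
```

View pics/w1.png

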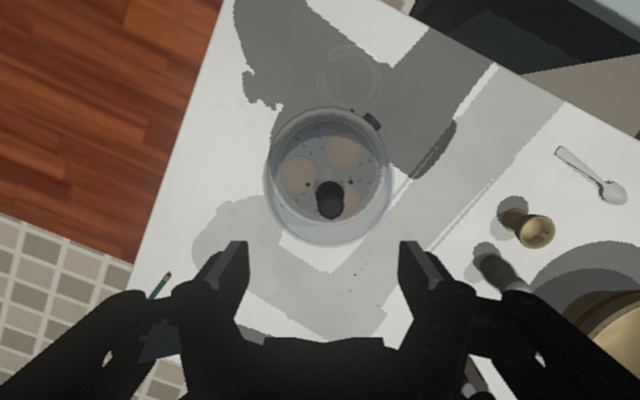

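Wrist view: knob top at (330,206), matching the estimate (0.472,-0.281). Descend and grip.

step_arm(slide=[[0.4, 0.7, -2], [0, 0, -2], [0, 0, -2], [0, 0, -2], [0, 0, -2], [0, 0, -1], [0, 0, -1.1], [0, 0, 0], [0, 0, 0], [0, 0, 0]], rotation=[[0, 0, 0], [0, 0, 0], [0, 0, 0], [0, 0, 0], [0, 0, 0], [0, 0, 0], [0, 0, 0], [0, 0, 0], [0, 0, 0], [0, 0, 0]], gripper=[7, 7, 7, 7, 7, 7, 7, 7, 5, 3.2], grip_force=40)

```text
time_s: 2.15
eef_pos: [0.4726, -0.2812, 0.1794]
tcp_rot: [-0.216, 0.976, -0.0, 0.001]
force: [0.3, -0.0, 0.0]
opening: 0.0421
gripper_force: 0.0
```

step_arm(slide=[[0, 0, 0], [0, 0, 0], [0, 0, 0], [0, 0, 0], [0, 0, 0.5], [0, 0, 1], [0, 0, 1], [0, 0, 1], [0, 0, 0]], rotation=[[0, 0, 0], [0, 0, 0], [0, 0, 0], [0, 0, 0], [0, 0, 0], [0, 0, 0], [0, 0, 0], [0, 0, 0], [0, 0, 0]], gripper=[2.0, 1, 1, 1, 1, 1, 1, 1, 1])

```text
time_s: 3.05
eef_pos: [0.4729, -0.2813, 0.2156]
tcp_rot: [-0.216, 0.976, -0.001, 0.001]
force: [0.2, 0.3, -1.5]
opening: 0.0206
gripper_force: 39.2
```

step_arm(slide=[[0, 0, 1.5], [0, 0, 2], [0, 0, 2], [0, 0, 2], [0, 0, 2], [0, 0, 1], [1, 0.8, 0], [2, 1.5, 0], [2.2, 1.7, 0], [2.2, 1.7, 0]], rotation=[[0, 0, 0], [0, 0, 0], [0, 0, 0], [0, 0, 0], [0, 0, 0], [0, 0, 0], [0, 0, 0], [0, 0, 0], [0, 0, 0], [0, 0, 0]], gripper=[1, 1, 1, 1, 1, 1, 1, 1, 1, 1])

```text
time_s: 4.05
eef_pos: [0.5473, -0.2226, 0.3169]
tcp_rot: [-0.216, 0.976, 0.001, -0.001]
force: [-0.0, -0.4, -1.4]
opening: 0.0204
gripper_force: 39.3
```

step_arm(slide=[[2.2, 1.7, 0], [2.2, 1.7, 0], [2.2, 1.7, 0], [2, 1.5, 0], [1.2, 0.8, 0], [0, 0, -1], [0, 0, -2.5], [0, 0, -2.5], [0, 0, -2.5], [0, 0, 0]], rotation=[[0, 0, 0], [0, 0, 0], [0, 0, 0], [0, 0, 0], [0, 0, 0], [0, 0, 0], [0, 0, 0], [0, 0, 0], [0, 0, 0], [0, 0, 0]], gripper=[1, 1, 1, 1, 1, 1, 1, 1, 1, 1])

```text
time_s: 5.05
eef_pos: [0.6423, -0.1492, 0.2271]
tcp_rot: [-0.216, 0.976, 0.002, -0.004]
force: [0.5, 0.5, -1.2]
opening: 0.0207
gripper_force: 39.4
```

```bash
python3 - <<'E'
from h import *
S=arm.get_image('side');T=arm.get_image('top');cv2.imwrite('pics/s2.png',S);cv2.imwrite('pics/t2.png',T)
print(arm.state()['eef_pos'],arm.state()['tcp_rot'])
a=cv2.resize(T[100:300,280:500],(440,400),interpolation=2)
b=cv2.resize(S[120:360,220:436],(360,400),interpolation=2)
cv2.imwrite('pics/c2.png',np.hstack([a,b]))
E
```

```text
[ 0.64383027 -0.15007334  0.23287868] [-2.16111044e-01  9.76368420e-01 -5.99550183e-05 -8.49200624e-04]
```

View pics/c2.png

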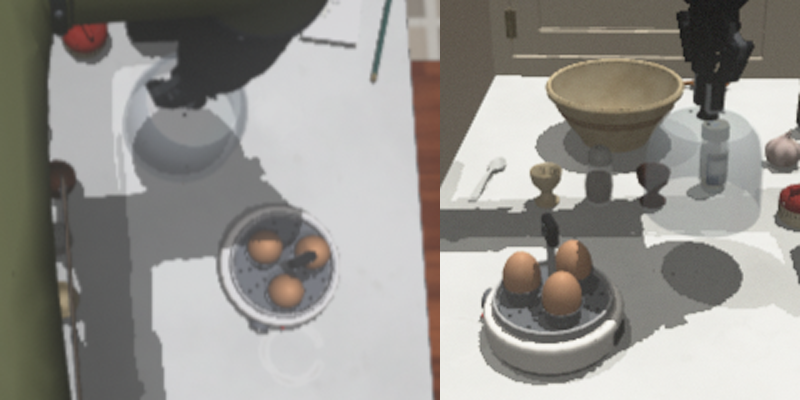

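Lid held upright, eggs standing in the tray, everything else undisturbed. Lower the lid.

step_arm(slide=[[0, 0, -2], [0, 0, -2], [0, 0, -2], [0, 0, -1.5], [0, 0, -0.8], [0, 0, -0.5], [0, 0, -0.3], [0, 0, 0], [0, 0, 0]], rotation=[[0, 0, 0], [0, 0, 0], [0, 0, 0], [0, 0, 0], [0, 0, 0], [0, 0, 0], [0, 0, 0], [0, 0, 0], [0, 0, 0]], gripper=[1, 1, 1, 1, 1, 1, 1, 1, 1])

```text
time_s: 6.05
eef_pos: [0.6446, -0.15, 0.1432]
tcp_rot: [-0.216, 0.976, -0.0, 0.001]
force: [-0.6, 0.7, -0.9]
opening: 0.0209
gripper_force: 39.5
```

step_arm(slide=[[0, 0, -0.2], [0, 0, -0.1], [0, 0, -0.1], [0, 0, -0.1], [0, 0, 0]], rotation=[[0, 0, 0], [0, 0, 0], [0, 0, 0], [0, 0, 0], [0, 0, 0]], gripper=[1, 1, 1, 1, 1])

```text
time_s: 6.55
eef_pos: [0.6447, -0.1497, 0.1391]
tcp_rot: [-0.216, 0.976, -0.0, 0.001]
force: [-2.4, 2.5, 5.7]
opening: 0.0209
gripper_force: 40.0
```

Contact. Release and rise; locate the tray handle from the images meanwhile.

step_arm(slide=[[0, 0, 0], [0, 0, 0], [0, 0, 0], [0, 0, 0], [0, 0, 1], [0, 0, 2], [0, 0, 4], [0, 0, 4], [0, 0, 3], [0, 0, 3]], rotation=[[0, 0, 0], [0, 0, 0], [0, 0, 0], [0, 0, 0], [0, 0, 0], [0, 0, 0], [0, 0, 0], [0, 0, 0], [0, 0, 0], [0, 0, 0]], gripper=[2.5, 3.5, 4.5, 5.5, 6, 6, 6, 6, 6, 6])

```text
time_s: 7.55
eef_pos: [0.6441, -0.1501, 0.3101]
tcp_rot: [-0.216, 0.976, -0.0, 0.001]
force: [1.3, -0.0, -1.0]
opening: 0.0599
gripper_force: 0.0
```

step_arm(slide=[[-2.5, -1.8, 0], [-2.5, -1.8, 0], [-2.5, -1.8, 0], [-2.5, -1.8, 0], [-2.5, -1.8, 0], [-2.5, -1.8, 0], [-2, -1.5, 0], [0, 0, 0], [0, 0, 0]], rotation=[[0, 0, 0], [0, 0, 0], [0, 0, 0], [0, 0, 0], [0, 0, 0], [0, 0, 0], [0, 0, 0], [0, 0, 0], [0, 0, 0]], gripper=[6, 6, 6, 6, 6, 6, 6, 6, 6])

```text
time_s: 8.45
eef_pos: [0.4741, -0.2732, 0.3082]
tcp_rot: [-0.216, 0.976, -0.0, 0.001]
force: [0.2, 0.7, -0.3]
opening: 0.0602
gripper_force: 0.0
```

```bash
python3 - <<'E'
from h import *
w=arm.calibration('wrist');W=arm.get_image('wrist');T=arm.get_image('top');S=arm.get_image('side')
for n,i in(('w3',W),('t3',T),('s3',S)):cv2.imwrite(f'pics/{n}.png',i)
np.savez('w3',**w)
st=arm.state();print(st['eef_pos'],st['tcp_rot'],st['q'])
pw=proj(w,(.465,-.28,.14));ps=proj(arm.calibration('side'),(.465,-.28,.11));print(pw,ps)
def crop(I,p,h,sz):
    x,y=(int(max(0,v)) for v in (p[0]-h,p[1]-h));print(x,y);return cv2.resize(I[y:y+2*h,x:x+2*h],(sz,sz),interpolation=2)
cv2.imwrite('pics/c3.png',np.hstack([crop(W,pw,70,400),crop(S,ps,60,400)]))
E
```

```text
[ 0.47484627 -0.27240644  0.30714939] [-2.16557663e-01  9.76269802e-01  1.59173085e-04 -1.65934681e-04] [-1.53813291e-01 -8.08669770e-02  8.95077238e-02 -1.78499003e-04
 -1.74159593e+00 -9.80439181e-01]
[321.38122527 169.12471943] [282.30515999 269.71992034]
251 99
222 209
```

View pics/c3.png

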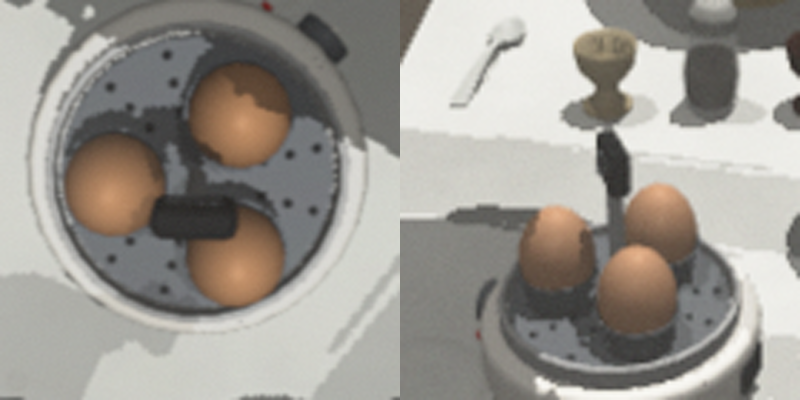

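Wrist crop: handle block spans (150-238, 197-238) in the crop, its wide side along image x, i.e. along the tool's closing line, so about 90° turn is needed. Side crop: handle at (597-630,130-195). Fit its pose.

```bash
cat > fit.py <<'E'
from h import *
from scipy.optimize import least_squares
def blk(x,y,a,z0,z1):
    c,s=np.cos(a),np.sin(a)
    return [(x+c*u-s*v,y+s*u+c*v,z) for u in(-.015,.015) for v in(-.006,.006) for z in(z0,z1)]
def feat(m):
    M=cv2.moments(m,True);n=M['m00'];return np.array([M['m10']/n,M['m01']/n,M['mu20']/n,M['mu11']/n,M['mu02']/n])
def hullm(c,p):
    P=np.array([proj(c,q) for q in blk(*p,.120,.148)],np.float32);h=cv2.convexHull(P)*16
    m=np.zeros((400*4,640*4),np.uint8);cv2.fillConvexPoly(m,(h/16*4+1.5).astype(np.int32),1);f=feat(m)
    return np.array([f[0]/4-.4,f[1]/4-.4,*(f[2:]/16)])
def dark(I,p,th):
    m=(cv2.cvtColor(I,6)<th).astype(np.uint8);n,l,s,c=cv2.connectedComponentsWithStats(m)
    k=l[int(p[1]),int(p[0])];return (l==k).astype(np.uint8),s[k]
E
python3 - <<'E'
from fit import *
W=cv2.imread('pics/w3.png');S=cv2.imread('pics/s3.png');w=dict(np.load('w3.npz'));s=arm.calibration('side')
print('tri',tri((w,318.9,175),(s,285.9,257.9)))
for th in(45,55):
    mw,a=dark(W,(319,177),th);ms,b=dark(S,(286,258),th);print(th,a,b,feat(mw),feat(ms))
    wt=np.array([1,1,.1,.1,.1])
    for use in('w','ws'):
        f=lambda p:np.r_[wt*(hullm(w,p)-feat(mw)),(wt*(hullm(s,p)-feat(ms)) if 's' in use else [])]
        best=min((least_squares(f,(.465,-.28,a0),diff_step=1e-2,x_scale=(.01,.01,.1)) for a0 in(1.6,2.,2.4)),key=lambda r:r.cost)
        print(use,best.x,np.degrees(best.x[2]),best.cost,best.fun.round(2))
E
```

```text
tri [ 0.47234587 -0.27937004  0.13454116]
45 [     0      0    640    400 195953] [     0      0    640    400 232093] [  305.89865937   169.34042857 34908.09969522   824.49728879
  9119.0048057 ] [  332.14953058   207.30844963 33743.80316313 -1611.67312131
 13182.50459686]
w [ 0.48075561 -0.39159736  2.01087899] 115.21487910623894 6467484.264249729 [  -97.25   -34.64 -3476.95   -82.84  -910.08]
ws [ 0.51797217 -0.42556862  2.25281048] 129.07653229753834 13033467.304144919 [ -142.65   -14.41 -3475.43   -85.96  -909.57   -26.84   106.32 -3371.86
   162.54 -1313.45]
55 [304 167  31  17 406] [     0      0    640    400 220678] [318.72413793 174.75615764  69.07168337  -1.51800578  16.57847194] [  337.07273947   209.0909198  33387.11625258 -2108.79427693
 13440.98984849]
w [ 0.47184727 -0.2793852   2.04849865] 117.3703267623104 1.0589969884995878 [ 0.04 -0.08  1.15 -0.12  0.88]
ws [ 0.50449266 -0.29773348 -2.79486562] -160.13400409466453 6488467.901081414 [-2.98500e+01  2.10300e+01 -5.18000e+00 -6.60000e-01  8.56000e+00
 -3.38200e+01  5.51300e+01 -3.33580e+03  2.10600e+02 -1.34142e+03]
```

step_arm(slide=[[-0.3, -0.7, 0], [0, 0, 0], [0, 0, 0], [0, 0, 0], [0, 0, 0], [0, 0, 0], [0, 0, 0], [0, 0, 0], [0, 0, 0], [0, 0, 0]], rotation=[[0, 0, 8.4], [0, 0, 8.4], [0, 0, 8.4], [0, 0, 8.4], [0, 0, 8.4], [0, 0, 8.4], [0, 0, 8.4], [0, 0, 8.4], [0, 0, 8.4], [0, 0, 8.4]], gripper=[5, 5, 5, 5, 5, 5, 5, 5, 5, 5])

```text
time_s: 9.6
eef_pos: [0.472, -0.2793, 0.3069]
tcp_rot: [0.816, -0.578, -0.0, 0.0]
force: [-0.2, 0.7, -0.1]
opening: 0.0496
gripper_force: 0.0
```

step_arm(slide=[[0, 0, -2], [0, 0, -2], [0, 0, -2], [0, 0, -1], [0, 0, 0], [0, 0, 0]], rotation=[[0, 0, 8.4], [0, 0, 0], [0, 0, 0], [0, 0, 0], [0, 0, 0], [0, 0, 0]], gripper=[5, 5, 5, 5, 5, 5])

```text
time_s: 10.2
eef_pos: [0.4716, -0.2799, 0.2381]
tcp_rot: [0.854, -0.52, 0.0, 0.0]
force: [0.0, 0.1, 0.6]
opening: 0.0501
gripper_force: 0.0
```

```bash
python3 - <<'E'
from fit import *
from scipy.spatial.transform import Rotation as R
w=arm.calibration('wrist');W=arm.get_image('wrist');cv2.imwrite('pics/w4.png',W)
st=arm.state();Y=R.from_quat(st['tcp_rot']).as_matrix();print(st['eef_pos'],Y.round(3).tolist(),'tool y deg',np.degrees(np.arctan2(Y[1,1],Y[0,1])))
p0=(.472,-.2793,np.radians(117.4));c=proj(w,(.472,-.2793,.14))
for th in(45,50,55,60):
    m,a=dark(W,c,th);print(th,a)
    if a[4]>5000: continue
    wt=np.array([1,1,.1,.1,.1]);r=least_squares(lambda p:wt*(hullm(w,p)-feat(m)),p0,diff_step=1e-2,x_scale=(.01,.01,.1));print(r.x,np.degrees(r.x[2]),r.fun.round(2))
V=W.copy()
P=np.array([proj(w,q) for q in blk(*p0,.120,.148)],np.float32);cv2.polylines(V,[cv2.convexHull(P).astype(np.int32)],True,(0,255,0),1)
cv2.imwrite('pics/c4.png',V)
E
```

```text
[ 0.47176626 -0.28002238  0.23854725] [[0.46, -0.888, 0.001], [-0.888, -0.46, -0.001], [0.001, -0.001, -1.0]] tool y deg -152.61814746179962
45 [316 178  16  42 557]
[ 0.47241037 -0.28149332  1.86343516] 106.7669699310156 [ 0.02 -0.22  1.08 -2.32  4.25]
50 [315 169  52  51 874]
[ 0.47036379 -0.28731937  1.4926669 ] 85.52351363053911 [-0.76  0.53 -6.99  5.17 -7.56]
55 [ 314  169   58   52 1050]
[ 0.46911622 -0.2893929   1.29566798] 74.23630712752225 [-0.37  0.27 -8.87  5.97 -9.71]
60 [ 288  167   86   54 1431]
[ 0.47126585 -0.29046921  0.9792251 ] 56.10546514124308 [ -0.52  -0.04 -16.09   1.15 -11.98]
```

View pics/c4.png

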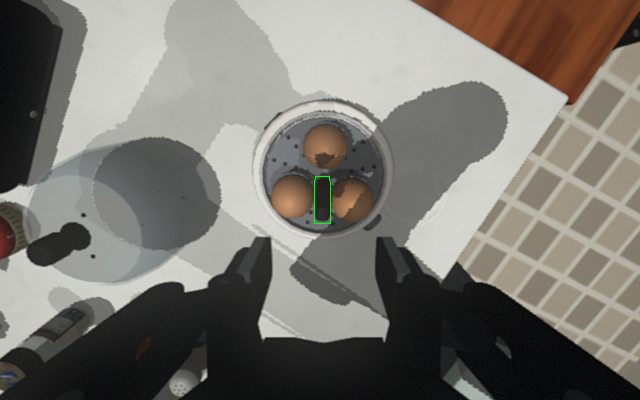

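The handle at (323,200) lies along the pads' faces and matches the fit. Descend and grip.

step_arm(slide=[[0, 0.1, -2], [0, 0, -2], [0, 0, -2], [0, 0, -2], [0, 0, -1.5], [0, 0, -1], [0, 0, -0.7], [0, 0, 0], [0, 0, 0], [0, 0, 0]], rotation=[[0, 0, 0], [0, 0, 0], [0, 0, 0], [0, 0, 0], [0, 0, 0], [0, 0, 0], [0, 0, 0], [0, 0, 0], [0, 0, 0], [0, 0, 0]], gripper=[5, 5, 5, 5, 5, 5, 5, 5, 4, 3], grip_force=50)

```text
time_s: 11.25
eef_pos: [0.4717, -0.2791, 0.1263]
tcp_rot: [0.854, -0.52, 0.001, -0.0]
force: [-0.2, -0.6, 0.7]
opening: 0.0303
gripper_force: 0.0
```

step_arm(slide=[[0, 0, 0], [0, 0, 0], [0, 0, 0], [0, 0, 0], [0, 0, 0], [0, 0, 0], [0, 0, 0]], rotation=[[0, 0, 0], [0, 0, 0], [0, 0, 0], [0, 0, 0], [0, 0, 0], [0, 0, 0], [0, 0, 0]], gripper=[2.4, 2.0, 1.6, 1.2, 0.5, 0.5, 0.5])

```text
time_s: 11.95
eef_pos: [0.4714, -0.279, 0.1255]
tcp_rot: [0.854, -0.52, 0.0, 0.0]
force: [-0.6, 0.4, 1.1]
opening: 0.0112
gripper_force: 49.0
```

step_arm(slide=[[0, 0, 0.3], [0, 0, 0.6], [0, 0, 0.8], [0, 0, 1], [0, 0, 1.2], [0, 0, 1.2], [0, 0, 1], [0, 0, 0.5], [0, 0, 0], [0, 0, 0]], rotation=[[0, 0, 0], [0, 0, 0], [0, 0, 0], [0, 0, 0], [0, 0, 0], [0, 0, 0], [0, 0, 0], [0, 0, 0], [0, 0, 0], [0, 0, 0]], gripper=[0.5, 0.5, 0.5, 0.5, 0.5, 0.5, 0.5, 0.5, 0.5, 0.5])

```text
time_s: 12.95
eef_pos: [0.4712, -0.2788, 0.1908]
tcp_rot: [0.854, -0.52, -0.0, -0.0]
force: [0.5, 0.7, -4.3]
opening: 0.0112
gripper_force: 48.7
```

```bash
python3 - <<'E'
from h import *
S=arm.get_image('side');T=arm.get_image('top');cv2.imwrite('pics/s5.png',S);cv2.imwrite('pics/t5.png',T)
print(arm.state()['force'],arm.state()['wrist_torque'])
cv2.imwrite('pics/c5.png',np.hstack([cv2.resize(T[60:320,110:500],(450,300),interpolation=2),cv2.resize(S[150:350,220:420],(300,300),interpolation=2)]))
# bowl: bring cream rim ellipse from clean picture
t=arm.calibration('top');I=cv2.imread('pics/top0.png');hsv=cv2.cvtColor(I,40)
m=((hsv[...,1]>50)&(hsv[...,0]>10)&(hsv[...,0]<35)).astype(np.uint8);m[:150]=0;m[275:]=0;m[:,:160]=0;m[:,290:]=0
cs,_=cv2.findContours(m,0,1);c=cv2.convexHull(max(cs,key=cv2.contourArea))
e=cv2.fitEllipse(c);print(e)
P=np.array([onz(t,u,v,.103)[:2] for u,v in c[:,0]])
from scipy.optimize import least_squares
r=least_squares(lambda p:np.hypot(P[:,0]-p[0],P[:,1]-p[1])-p[2],(.518,.213,.114),loss='soft_l1',f_scale=.002);print(r.x,np.abs(r.fun).max())
E
```

```text
[-0.43997875 -0.6141455  -4.04811626] [ 0.01558814 -0.03821584  0.02636265]
((220.54315185546875, 212.47337341308594), (90.77980041503906, 94.25670623779297), 53.506385803222656)
[0.51885617 0.214252   0.11173446] 0.0007325900059364093
```

View pics/c5.png

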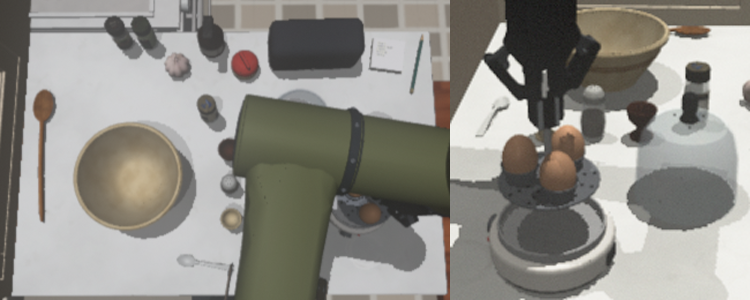

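Tray is level with all three eggs; lid stands upright at the right. Bowl centre (0.519, 0.214). Lift more, then cross.

step_arm(slide=[[0, 0, 0.5], [0, 0, 1], [0, 0, 1.3], [0, 0, 1.3], [0, 0, 1], [0, 0.5, 0.4], [0.1, 1, 0], [0.1, 1.5, 0], [0.2, 2, 0], [0.2, 2.5, 0]], rotation=[[0, 0, 0], [0, 0, 0], [0, 0, 0], [0, 0, 0], [0, 0, 0], [0, 0, 0], [0, 0, 0], [0, 0, 0], [0, 0, 0], [0, 0, 0]], gripper=[0.5, 0.5, 0.5, 0.5, 0.5, 0.5, 0.5, 0.5, 0.5, 0.5])

```text
time_s: 14.05
eef_pos: [0.477, -0.2024, 0.2453]
tcp_rot: [0.854, -0.52, -0.001, 0.0]
force: [0.5, -0.3, -2.5]
opening: 0.0115
gripper_force: 48.7
```

step_arm(slide=[[0.2, 2.5, 0], [0.2, 2.5, 0], [0.2, 2.5, 0], [0.2, 2.5, 0], [0.2, 2.5, 0], [0.2, 2.5, 0], [0.2, 2.5, 0], [0.2, 2.5, 0], [0.2, 2.5, 0], [0.2, 2.5, 0]], rotation=[[0, 0, 0], [0, 0, 0], [0, 0, 0], [0, 0, 0], [0, 0, 0], [0, 0, 0], [0, 0, 0], [0, 0, 0], [0, 0, 0], [0, 0, 0]], gripper=[0.5, 0.5, 0.5, 0.5, 0.5, 0.5, 0.5, 0.5, 0.5, 0.5])

```text
time_s: 15.05
eef_pos: [0.4965, 0.0481, 0.2456]
tcp_rot: [0.855, -0.519, -0.0, 0.0]
force: [0.6, -0.2, -2.7]
opening: 0.0111
gripper_force: 48.7
```

step_arm(slide=[[0.3, 2.5, 0], [0.3, 2.5, 0], [0.3, 2.5, 0], [0.3, 2.5, 0], [0.3, 2.2, 0], [0.3, 1.8, 0], [0.2, 1.4, 0], [0.1, 0.9, 0], [0.1, 0.5, 0], [0, 0, 0]], rotation=[[0, 0, 0], [0, 0, 0], [0, 0, 0], [0, 0, 0], [0, 0, 0], [0, 0, 0], [0, 0, 0], [0, 0, 0], [0, 0, 0], [0, 0, 0]], gripper=[0.5, 0.5, 0.5, 0.5, 0.5, 0.5, 0.5, 0.5, 0.5, 0.5])

```text
time_s: 16.05
eef_pos: [0.5193, 0.2143, 0.2461]
tcp_rot: [0.854, -0.52, -0.0, 0.0]
force: [-0.4, -0.6, -3.3]
opening: 0.0113
gripper_force: 48.8
```

Lower by 3.5 cm to TCP z ≈ 0.211 and check.

step_arm(slide=[[0, 0, -0.4], [0, 0, -0.8], [0, 0, -0.9], [0, 0, -0.8], [0, 0, -0.4], [0, 0, -0.2], [0, 0, 0], [0, 0, 0], [0, 0, 0]], rotation=[[0, 0, 0], [0, 0, 0], [0, 0, 0], [0, 0, 0], [0, 0, 0], [0, 0, 0], [0, 0, 0], [0, 0, 0], [0, 0, 0]], gripper=[0.5, 0.5, 0.5, 0.5, 0.5, 0.5, 0.5, 0.5, 0.5])

```text
time_s: 16.95
eef_pos: [0.5194, 0.2142, 0.2117]
tcp_rot: [0.854, -0.52, 0.0, -0.0]
force: [0.1, -0.6, -3.6]
opening: 0.0109
gripper_force: 48.8
```

```bash
python3 - <<'E'
from h import *
S=arm.get_image('side');T=arm.get_image('top');s=arm.calibration('side')
st=arm.state();print(st['eef_pos'],st['tcp_rot'],st['force'],st['opening'])
V=S.copy()
x,y,z=st['eef_pos']
cv2.polylines(V,[circ(s,x,y,.125,.0605).astype(np.int32)],True,(0,255,0),1)
cv2.polylines(V,[circ(s,.519,.2142,.103,.1145).astype(np.int32)],True,(255,0,0),1)
cv2.imwrite('pics/c6.png',np.vstack([np.hstack([cv2.resize(V[90:240,240:440],(400,300),interpolation=2),cv2.resize(S[90:240,240:440],(400,300),interpolation=2)]),np.hstack([cv2.resize(T[60:320],(400,290)),cv2.resize(S,(400,290))])]))
E
```

```text
[0.51938268 0.21418234 0.21156079] [ 8.54323622e-01 -5.19741389e-01  8.79296342e-05 -1.72922467e-04] [ 0.00895426  0.11749972 -3.30125574] 0.011504939936752024
```

View pics/c6.png

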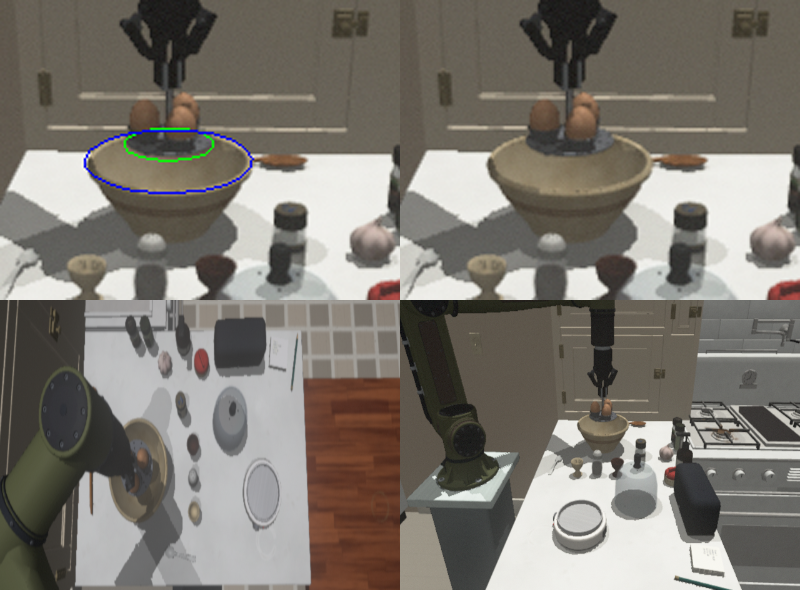

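The tray is level and centred in the bowl's mouth: disc at (525-612), rim at (488-650) in the upper-right crop. All three eggs are in it, the lid is upright, and the small things and the bowl have not moved.

```bash
python3 -c "
from station import arm
print(arm.finish_job())"
```

```text
the job is handed in; nothing more can be done
None
```

The job is handed in at about 17 s: the lid stands upright on the free worktop, and the arm is holding the level tray with all three eggs about 2 cm above the rim, over the middle of the bowl.

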